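# Set the chopping board over the waste bin

## Task

Set up for trimming crusts: without picking it up, push the thin white chopping board flat along the table towards the edge where the open waste bin stands, until its front end (the short end without the hole) sticks out 5 cm past that edge. Leave it square to the edge, with the whole overhanging end above the bin's open mouth so that trimmings can be swept straight in, and leave the other things on the table where they are.

Things in the scene. Friction and masses are not known exactly. Their poses are not given: they have to be found in the camera images.
- board: thin white polyethylene chopping board lying flat and loose on the table, 150 mm wide (its x) by 250 mm long (its y) by 10 mm thick, about 0.25 to 0.5 kg, sliding with moderate friction. Origin at the centre of its underside. Its -y end is the front end, which starts roughly towards the right-hand table edge; an 18 mm hanging hole goes through near its +x +y corner, 102 mm behind and 52 mm beside the centre.
- board_end (a point): middle of the board's front (-y) short end, on its top rim: 125 mm from the board's centre and 10 mm above its underside; axes as the board's. It starts on the table, short of the edge.
- table_edge (a point): a point on the upper rim of the table's right-hand long edge (seen from the robot, the -y side), at table-top height (z = 0). The edge is straight and runs along world x; the table top lies on its +y side and there is open air on its -y side. The top is 35 mm thick. The point's axes are the world axes; the table does not move during a run, but from run to run the edge lies up to 50 mm nearer or farther in y.
- bin: narrow open waste bin of dark grey plastic standing on the floor against the table's right-hand edge, fixed, at a place along the edge that differs from run to run. 240 mm along x by 340 mm along y at the rim, 700 mm tall; the rim is 50 mm below the table top and is tucked about 20 mm under the table. Origin at the centre of its underside on the floor; axes parallel to the world's.
- bin_mouth (a point): centre of the bin's open mouth, at rim height. The mouth opening is 220 mm along x by 320 mm along y.
- bread: bystander: loose stack of five bread slices, about 114 by 105 mm and 63 mm high. Origin at the centre of its underside.
- tub: bystander: open yellow margarine tub, 156 mm (its x) by 124 mm at the rim, 75 mm high. Origin at the centre of its underside.
- jar: bystander: closed jar with a steel cap, 66 mm across and 90 mm high. Origin at the centre of its underside.
- knife: bystander: spreading knife lying flat, 210 mm long (its x), 19 mm wide, 10 mm high, black handle to its -x. Origin near mid length, on the table.

How it is judged:
At the end, for the whole second after the job is handed in: The board lies still and flat on the table; the middle of its front end is 50 mm past the table edge (within 12 mm) and within 35 mm of the bin mouth's centre along the edge, so both corners are over the 220 mm mouth; the board is square to the edge within 0.1 rad (about 6 degrees) (y of board_end in the frame of table_edge between -0.062 and -0.038 m and x of board_end in the frame of bin_mouth between -0.035 and 0.035 m and angle between the y axis of board and the y axis of table_edge, either way round below 0.1 rad and angle between board's own z axis and vertical below 0.03 rad and height (world z) of board between -0.004 and 0.004 m and linear speed of board below 0.01 m/s); the robot touches nothing.
It fails at once if the board is lifted off the table or tipped (origin more than 8 mm up, or tilted more than 0.08 rad) (height (world z) of board above 0.008 m or angle between board's own z axis and vertical above 0.08 rad).
It fails at once if the bread, tub, jar or knife is moved by more than 20 mm (distance of any of bread, tub, jar, knife from where it was at the start of the episode above 0.02 m).
It also fails if it takes over 64 s, if anything falls off the work surface, if the arm or the gripper's body presses on something with over 40 N, if the wrist force passes 120 N, or if a joint passes its speed limit or range.

## Robot

A 7-joint arm with a two-finger parallel gripper is mounted at the origin on the work surface. World frame = base frame: x ahead of the robot, y to its left, z up, the work surface at z = 0. Lengths are in m, angles in rad, forces in N, time in s.
With the tool pointing down it reaches from about 0.4 to 0.875 m from the base axis. Payload 19.3 kg.
Tool frame: the origin (TCP) lies at the very end of the fingers, on their centre line; the grasp point (between the pads) lies 19 mm behind it; z points along the fingers, y is the direction in which the jaws open and shut (so a half turn about z gives the same grasp; the last joint's range is limited). The gripper opens to 85 mm and grips with 20 to 120 N. Pads are 22 mm wide; open, the fingers measure 114 mm over their backs; the gripper's body (76 mm by 85 mm) begins 54 mm behind the grasp point. The pads swing forward as they close: fully open they stand 13 mm farther back than shut.
Start: joints at [-1.237, 0.521, -0.036, 1.599, 0.021, 1.021, -0.113], TCP at [0.246, 0.575, 0.231] pointing down, gripper open.
Joint ranges: [-2.91, 2.91], [-0.3, 2.13], [-1.5, 1.42], [0.17, 2.43], [-1.26, 4.41], [0.16, 1.93], [-2.52, 2.52]. Speed limits (rad/s): [1.89, 1.89, 2.39, 2.39, 3.01, 3.01, 3.01].

## Interface

Orientations are given as [roll, pitch, yaw] about the fixed x, y, z axes, in that order (R = Rz(yaw) Ry(pitch) Rx(roll)).
In Python, from workcell import telemetry, imaging, ticket gives the robot as it stands.
- The arm moves only by the tool carry_out, never from a script. Its argument "series" is a list of rows, each a list of 7 numbers: the shift along the tool's x, y, z in m, then the turn, a rotation vector about the tool's x, y, z in rad, then the closure in counts, from 0 (fully open) to 255 (shut). In form: [[tx, ty, tz, ax, ay, az, jaw], ...]. A call has 1 to 10 rows; each row is the pose to reach, as a shift and turn from the pose commanded when the call began, along the tool's axes at that moment; what a row does not reach only later rows make up. A row lasts 1/8 s, in which the tool goes at most 62.5 mm and 10.7 degrees, less where a joint would pass 70% of its speed; a pose out of reach is approached as far as the arm can. A call with a gripper value outside its range is refused whole. The fingers move at their own pace and stop on an object; "force" is the grip in N (left out, the last holds). Time passes only in rows, so rows that repeat a pose let the fingers close. It gives the time, the measured TCP pose, the force and the opening at its end, in the units of the state.
- telemetry.observe(): the state, without advancing time (a new reading comes with each control period).
- imaging.grab_frame(name): name is "scene" or "top"; returns (picture, depth): 420x560x3 uint8, blue, green, red; 420x560 float32, m along the optical axis (not along the pixel's ray), 0 where there is no reading.
- imaging.camera_info(name): a dict with "mtx" (3x3 intrinsics, pixels), "dist_coeffs" ([k1, k2, p1, p2, k3] as OpenCV has them; the pictures are not rectified), "extrinsics" (4x4, takes a point from camera to world coordinates). Camera axes: x right, y down, z forward; pixel columns grow to the right and rows downward; lengths in m; the calibration is good to about 2 mm. A picture is of the moment at which its call begins. camera_info takes no time and is no camera call.
- ticket.job_done(): hands the job in, once; it reports no verdict.
The state is a dict: "clock": time; "qpos": joint angles; "qd": joint speeds; "joint_efforts": joint torques, N m; "position": TCP position; "tool_rot": TCP orientation; "force": force on the tool from outside, world axes, zero at the start; "moment": the same for the moment, N m; "grip_width": finger opening in m.
Only numpy, scipy, OpenCV 4.12 (cv2) and the standard library are available. Lean on these libraries where they do the work, as an engineer would, in place of code of your own. Each camera call takes 0.05 s, during which the arm holds its last target.

## Working session

There is one attempt and no reset: what is moved stays moved. The work goes in short steps, Python scripts to look and compute and a tool call to move; the robot and the scene stay as the last step left them, time stands still between calls to the robot, and variables do not carry over. Pictures are saved under pics/ and viewed, and the job is handed in when it is done.

Besides the shell and the picture viewer there is one more tool, called after "Call:" as name(argument=value, ...), one argument or row to a line, values as JSON. carry_out: Moves the arm, as the interface text tells. Its arguments: {"type":"object","properties":{"series":{"type":"array"},"force":{"type":"number"}},"required":["series"]}

```bash
ls; mkdir -p pics
python3 - <<'E'
from workcell import telemetry, imaging
import cv2,numpy as np
print(telemetry.observe())
for n in ("scene","top"):
    im,d=imaging.grab_frame(n); cv2.imwrite(f"pics/{n}0.png",im); np.save(f"pics/{n}0.npy",d)
    print(imaging.camera_info(n))
E
```

```text
pics
{'clock': 0.0, 'qpos': array([-1.23717344,  0.52204381, -0.03631391,  1.59999769,  0.02116642,
        1.02111496, -0.1128127 ]), 'qd': array([-7.80632131e-05,  8.13086800e-04, -2.89283258e-04, -9.31814840e-04,
        9.83248653e-05, -4.34705484e-04, -7.67602081e-04]), 'joint_efforts': array([-1.33993257e-03, -9.27119994e+01,  1.97921656e+00, -3.69919538e+01,
        1.78402208e-02,  8.24769406e-03,  2.46499729e-05]), 'position': array([0.24548367, 0.57439844, 0.23071101]), 'tool_rot': array([-3.14041416e+00,  6.30294742e-05,  2.73771767e+00]), 'force': array([0.32974439, 0.17728082, 0.12559234]), 'moment': array([ 0.02740702,  0.0251387 , -0.04990766]), 'grip_width': 0.08526630644899634}
{'mtx': array([[400.21066297,   0.        , 288.67635193],
       [  0.        , 400.21066297, 207.55838455],
       [  0.        ,   0.        ,   1.        ]]), 'dist_coeffs': array([-0.04080975,  0.        ,  0.        ,  0.        ,  0.        ]), 'extrinsics': array([[ 0.79197585,  0.40659661, -0.45547059,  1.15145249],
       [ 0.6105466 , -0.52415186,  0.59371515, -0.82034842],
       [ 0.00266681, -0.74829408, -0.66336179,  0.47361523],
       [ 0.        ,  0.        ,  0.        ,  1.        ]])}
{'mtx': array([[479.81479834,   0.        , 279.71525902],
       [  0.        , 479.81479834, 203.15724513],
       [  0.        ,   0.        ,   1.        ]]), 'dist_coeffs': array([-0.04931135,  0.        ,  0.        ,  0.        ,  0.        ]), 'extrinsics': array([[ 0.02794494, -0.99380105,  0.10760373,  0.41793092],
       [-0.99953387, -0.02645664,  0.01523437, -0.1174559 ],
       [-0.0122931 , -0.10797929, -0.99407714,  1.50520458],
       [ 0.        ,  0.        ,  0.        ,  1.        ]])}
```

View pics/scene0.png

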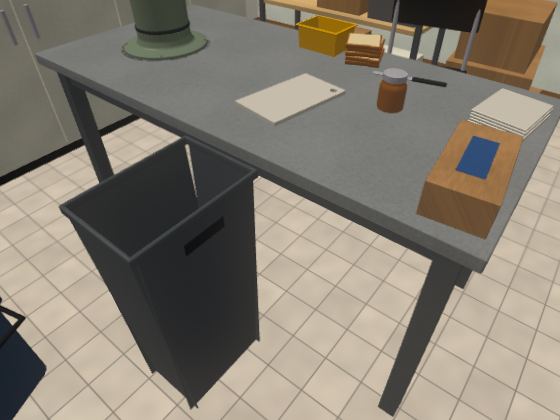

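View pics/top0.png

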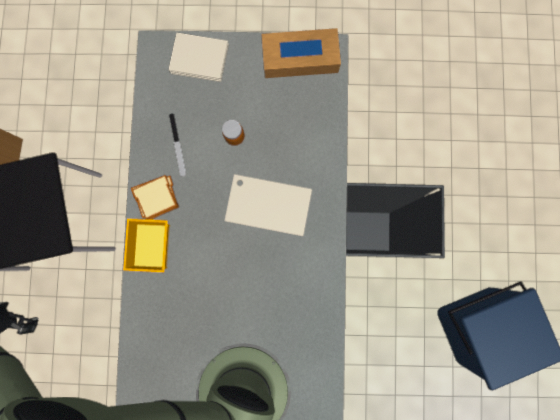

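The top view (up is +x, right is -y) shows the board at about (268,205), with its hole at (240,183) and its front end to the right. The table edge is near column 347 and the bin spans about rows 184–257. I'll enlarge both regions.

```bash
cat > h.py <<'E'
import cv2,numpy as np
from workcell import imaging
def pix2w(n,uv,z):
    c=imaging.camera_info(n); uv=np.array(uv,float).reshape(-1,1,2)
    p=cv2.undistortPoints(uv,c["mtx"],c["dist_coeffs"]).reshape(-1,2)
    T=c["extrinsics"]; r=np.c_[p,np.ones(len(p))]@T[:3,:3].T; o=T[:3,3]
    z=np.broadcast_to(z,len(p))
    return o+r*((z-o[2])/r[:,2])[:,None]
def board(im,n="top",th=(150,)):
    c0=(268,205)
    m=(im.min(2)>150).astype(np.uint8)
    k,l,s,ce=cv2.connectedComponentsWithStats(m)
    return l,s,ce
E
python3 - <<'E'
import cv2
im=cv2.imread('pics/top0.png')
cv2.imwrite('pics/c1.png',cv2.resize(im[165:245,215:325],None,fx=7,fy=7,interpolation=cv2.INTER_CUBIC))
cv2.imwrite('pics/c2.png',cv2.resize(im[170:270,330:460],None,fx=6,fy=6,interpolation=cv2.INTER_CUBIC))
E
```

```text
(no output)
```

View pics/c1.png

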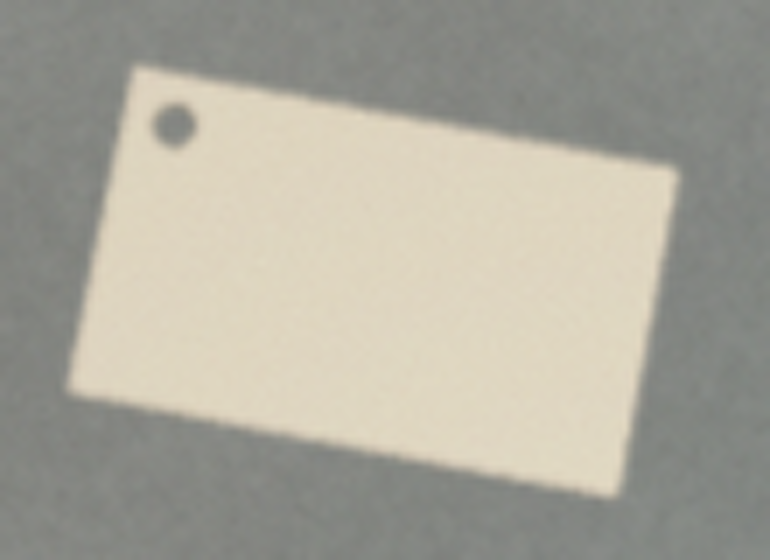

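View pics/c2.png

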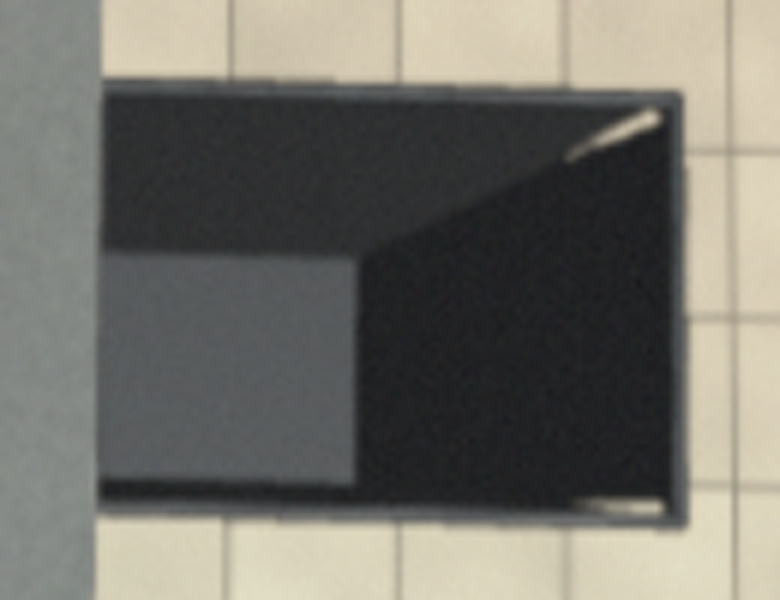

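Board corners in crop 1 are (133,65), (681,168), (619,497) and (68,393). In crop 2 the rim's outer corners are (683,92) and (686,527), and the table edge runs from (102,0) to (96,600).

Run:
```python
import numpy as np
from h import *
np.set_printoptions(precision=4,suppress=True)
f=lambda p,s,o:(np.array(p)+.5)/s-.5+o
b=f([(133,65),(681,168),(619,497),(68,393),(175,125)],7,(215,165))
w=pix2w('top',b,0.01);print('board',w)
print('sizes',[np.linalg.norm(w[i]-w[(i+1)%4]) for i in range(4)],'c',w[:4].mean(0))
d=(w[0]+w[3]-w[1]-w[2])/2; print('yaxis dir',d, 'yaw',np.arctan2(-d[0],d[1]))
print('front',(w[1]+w[2])/2,'rear',(w[0]+w[3])/2)
r=f([(683,92),(686,527),(103,80),(99,515)],6,(330,170))
print('bin',pix2w('top',r,-0.05))
print('edge',pix2w('top',f([(102,0),(96,600)],6,(330,170)),0))
print('edge far',pix2w('top',[(347.5,60),(344,400)],0))
dd=np.load('pics/top0.npy');print(dd[205,268],dd[220,345:352], dd[184:188,400])
# bystanders
print('tub',pix2w('top',[(127,220),(168,222),(165,271),(123,270)],0.075))
print('bread',pix2w('top',[(133,185),(170,177),(178,205),(143,217)],0.06))
print('jar',pix2w('top',[(233,129)],0.09),'knife',pix2w('top',[(171,115),(183,174)],0.01))
```

```text
board [[ 0.669   0.0539  0.01  ]
 [ 0.6286 -0.1943  0.01  ]
 [ 0.4803 -0.1698  0.01  ]
 [ 0.5199  0.0773  0.01  ]
 [ 0.6422  0.0339  0.01  ]]
sizes [np.float64(0.2514446520897234), np.float64(0.1502646331591301), np.float64(0.250263364309336), np.float64(0.1509394056669329)] c [ 0.5745 -0.0582  0.01  ]
yaxis dir [0.04   0.2476 0.    ] yaw -0.160311196061852
front [ 0.5544 -0.182   0.01  ] rear [0.5945 0.0656 0.01  ]
bin [[ 0.6607 -0.6287 -0.05  ]
 [ 0.4243 -0.6285 -0.05  ]
 [ 0.6587 -0.3111 -0.05  ]
 [ 0.4227 -0.3121 -0.05  ]]
edge [[ 0.6938 -0.3039  0.    ]
 [ 0.3786 -0.305   0.    ]]
edge far [[ 1.058  -0.3031  0.    ]
 [-0.0163 -0.3068  0.    ]]
1.5036492 [1.5031 2.2541 2.2451 2.2501 2.257  2.2538 2.2409] [1.5705 1.5664 1.5641 1.574 ]
tub [[0.5094 0.3632 0.075 ]
 [0.5069 0.2382 0.075 ]
 [0.3609 0.2397 0.075 ]
 [0.3597 0.3664 0.075 ]]
bread [[0.6184 0.3564 0.06  ]
 [0.646  0.2431 0.06  ]
 [0.5605 0.214  0.06  ]
 [0.5209 0.3195 0.06  ]]
jar [[0.793  0.0519 0.09  ]] knife [[0.856  0.2636 0.01  ]
 [0.6646 0.2146 0.01  ]]
```

```bash
cat >> h.py <<'E'
from workcell import telemetry
from scipy.spatial.transform import Rotation as Ro
def rel(pos,yaw,base=None):
    s=telemetry.observe() ; p,r=(s["position"],s["tool_rot"]) if base is None else base
    R=Ro.from_euler('xyz',r); T=Ro.from_euler('xyz',[np.pi,0,yaw])
    return np.r_[R.inv().apply(np.array(pos)-p),(R.inv()*T).as_rotvec()].round(4)
E
python3 -c "
from h import *
print(rel([.6005,.105,.231],1.411))"
```

```text
[-5.1090e-01 -2.9220e-01  1.0000e-04 -8.0000e-04  7.0000e-04  1.3268e+00]
```

Call:
carry_out(
  series=[
    [-0.055,-0.03,0,0,0,0.13,80],
    [-0.11,-0.06,0,0,0,0.27,80],
    [-0.165,-0.09,0,0,0,0.4,80],
    [-0.21,-0.12,0,0,0,0.53,80],
    [-0.26,-0.15,0,0,0,0.66,80],
    [-0.31,-0.18,0,0,0,0.8,80],
    [-0.36,-0.21,0,0,0,0.93,80],
    [-0.41,-0.24,0,0,0,1.06,80],
    [-0.46,-0.265,0,0,0,1.2,80],
    [-0.511,-0.292,0,0,0,1.327,80],
  ],
)

```text
clock: 1.35
position: [0.6016, 0.1041, 0.2312]
tool_rot: [-3.141, -0.0, 1.407]
force: [0.3, 1.2, 0.8]
grip_width: 0.0583
```

```bash
python3 -c "
from h import *
s=telemetry.observe();print(s['clock'],s['position'],s['tool_rot'],s['grip_width'],s['qpos'],s['force'])
print(rel([.6005,.105,.06],1.411))"
```

```text
1.35 [0.60158959 0.10410412 0.23118716] [-3.14136944e+00 -1.00604041e-04  1.40687238e+00] 0.05829310096812371 [-0.52783419  0.52664773  0.38322359  1.65562792 -0.22498368  1.00322262
 -0.233947  ] [0.252909   1.22841755 0.75092909]
[ 7.000e-04 -1.200e-03  1.712e-01 -2.000e-04 -1.000e-04 -4.100e-03]
```

Call:
carry_out(
  series=[
    [0.001,-0.001,0.04,0,0,-0.004,80],
    [0.001,-0.001,0.08,0,0,-0.004,80],
    [0.001,-0.001,0.12,0,0,-0.004,80],
    [0.001,-0.001,0.16,0,0,-0.004,80],
    [0.001,-0.001,0.19,0,0,-0.004,80],
    [0.001,-0.001,0.208,0,0,-0.004,80],
    [0.001,-0.001,0.208,0,0,-0.004,80],
  ],
)

```text
clock: 2.22
position: [0.5994, 0.1064, 0.0225]
tool_rot: [-3.14, 0.001, 1.415]
force: [-0.5, 0.2, 0.6]
grip_width: 0.0585
```

```bash
python3 -c "
from h import *
im,d=imaging.grab_frame('scene');cv2.imwrite('pics/s1.png',cv2.resize(im[20:160,200:440],None,fx=3.3,fy=3.3))
im,d=imaging.grab_frame('top');cv2.imwrite('pics/t1.png',cv2.resize(im[100:280,120:360],None,fx=3.3,fy=3.3))
"
```

```text
(no output)
```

View pics/s1.png

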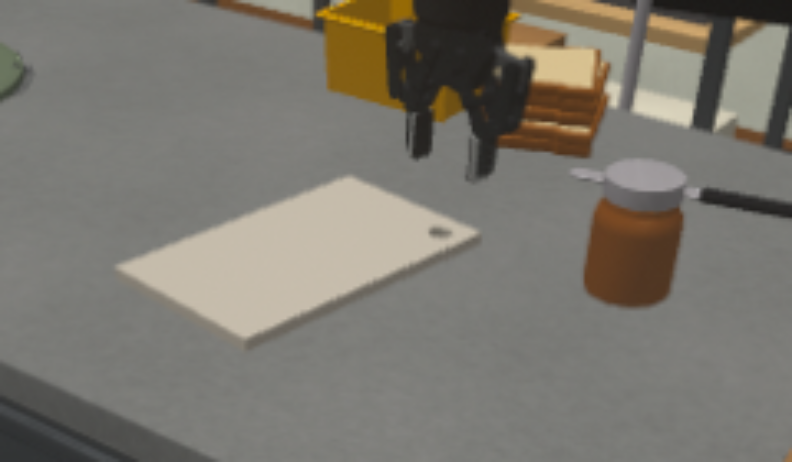

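View pics/t1.png

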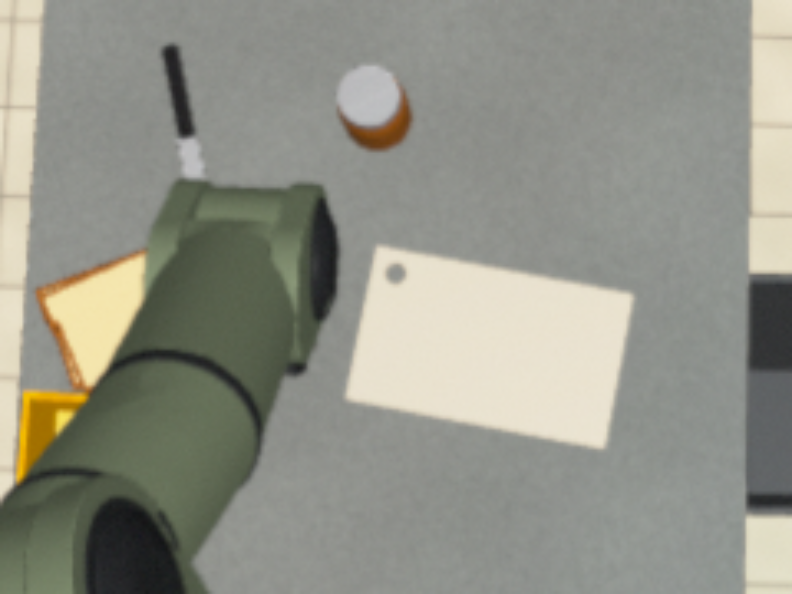

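The fingers are behind the board's rear end and clear of it, and the tips are still above the table. I'll lower in small steps to find contact.

Call:
carry_out(
  series=[
    [0,0,0.005,0,0,0,80],
    [0,0,0.01,0,0,0,80],
    [0,0,0.015,0,0,0,80],
    [0,0,0.018,0,0,0,80],
    [0,0,0.018,0,0,0,80],
  ],
)

```text
clock: 2.95
position: [0.5998, 0.1065, 0.0051]
tool_rot: [-3.141, 0.0, 1.415]
force: [-0.6, -0.2, -0.0]
grip_width: 0.0586
```

Call:
carry_out(
  series=[
    [0,0,0.002,0,0,0,80],
    [0,0,0.003,0,0,0,80],
    [0,0,0.003,0,0,0,80],
  ],
)

```text
clock: 3.32
position: [0.5999, 0.1065, 0.0022]
tool_rot: [-3.141, 0.0, 1.415]
force: [-0.4, -0.6, 0.2]
grip_width: 0.058
```

Call:
carry_out(
  series=[
    [0,0,0.001,0,0,0,80],
    [0,0,0.002,0,0,0,80],
    [0,0,0.002,0,0,0,80],
  ],
)

```text
clock: 3.7
position: [0.5998, 0.1065, 0.0002]
tool_rot: [-3.141, 0.0, 1.415]
force: [-0.3, -0.0, -0.2]
grip_width: 0.0587
```

Call:
carry_out(
  series=[
    [0,0,0.001,0,0,0,80],
    [0,0,0.002,0,0,0,80],
    [0,0,0.002,0,0,0,80],
  ],
)

```text
clock: 4.08
position: [0.5998, 0.1066, -0.0018]
tool_rot: [-3.141, 0.0, 1.415]
force: [-1.1, -0.2, -0.2]
grip_width: 0.0593
```

Call:
carry_out(
  series=[
    [0,0,0.001,0,0,0,80],
    [0,0,0.002,0,0,0,80],
    [0,0,0.002,0,0,0,80],
  ],
)

```text
clock: 4.45
position: [0.5999, 0.1065, -0.0038]
tool_rot: [-3.141, 0.0, 1.415]
force: [0.3, -0.9, 0.5]
grip_width: 0.059
```

Call:
carry_out(
  series=[
    [0,0,0.001,0,0,0,80],
    [0,0,0.002,0,0,0,80],
    [0,0,0.002,0,0,0,80],
  ],
)

```text
clock: 4.82
position: [0.6, 0.1066, -0.0048]
tool_rot: [3.141, -0.0, 1.415]
force: [-5.4, -0.8, 20.1]
grip_width: 0.0587
```

```bash
python3 -c "
from h import *
im,d=imaging.grab_frame('scene');cv2.imwrite('pics/s2.png',cv2.resize(im[30:110,290:380],None,fx=7,fy=7,interpolation=cv2.INTER_CUBIC))
"
```

```text
(no output)
```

View pics/s2.png

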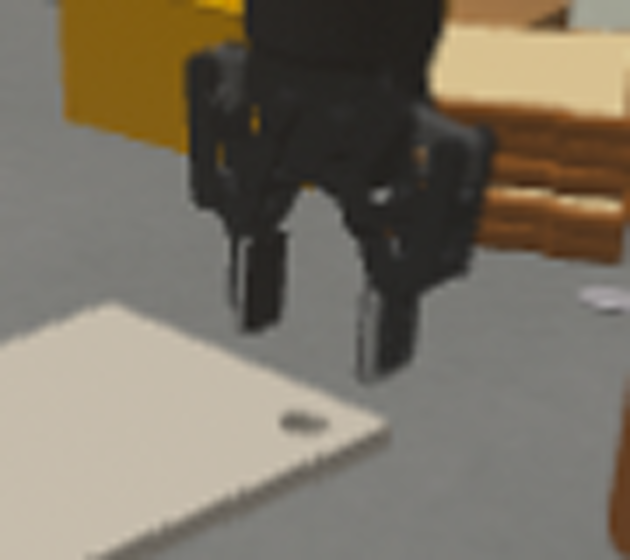

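The table contact is at TCP z ≈ -5 mm, so I raise the tool 4 mm, which puts the tips about 3 mm up, then push along the board's own axis.

Call:
carry_out(
  series=[
    [0,0,-0.004,0,0,0,80],
    [-0.008,0,-0.004,0,0,0,80],
    [-0.016,0,-0.004,0,0,0,80],
    [-0.024,0,-0.004,0,0,0,80],
    [-0.03,0,-0.004,0,0,0,80],
    [-0.036,0,-0.004,0,0,0,80],
    [-0.042,0,-0.004,0,0,0,80],
    [-0.048,0,-0.004,0,0,0,80],
    [-0.054,0,-0.004,0,0,0,80],
    [-0.06,0,-0.004,0,0,0,80],
  ],
)

```text
clock: 6.12
position: [0.5905, 0.0469, -0.0017]
tool_rot: [-3.142, 0.0, 1.415]
force: [-0.1, 1.5, -1.1]
grip_width: 0.0585
```

```bash
python3 -c "
from h import *
im,d=imaging.grab_frame('scene');cv2.imwrite('pics/s3.png',cv2.resize(im[40:140,220:370],None,fx=5,fy=5,interpolation=cv2.INTER_CUBIC))
im,d=imaging.grab_frame('top');cv2.imwrite('pics/t3.png',cv2.resize(im[165:255,215:355],None,fx=5.5,fy=5.5,interpolation=cv2.INTER_CUBIC))
"
```

```text
(no output)
```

View pics/s3.png

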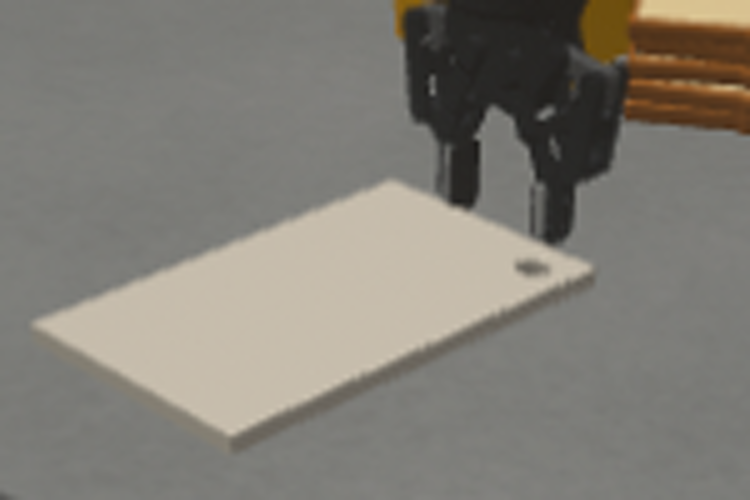

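View pics/t3.png

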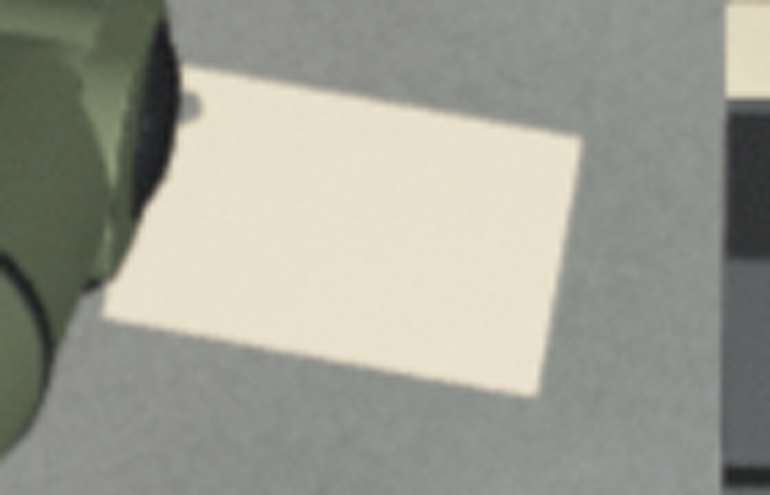

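The fingers now bear on the rear edge with the board flat. The front corners in the crop are (581,136) and (538,397).

```bash
cat >> h.py <<'E'
def front(pts,s,o):
    w=pix2w('top',(np.array(pts)+.5)/s-.5+np.array(o),0.01); a,b=w[0],w[1]
    m=(a+b)/2; th=np.arctan2((a-b)[1],(a-b)[0]); y=np.array([-np.sin(th),np.cos(th)])
    c=m[:2]+.125*y; r=m[:2]+.25*y
    print('w',np.linalg.norm(a-b),'front',m[:2],'th',th,'centre',c,'rear',r)
    t=telemetry.observe(); dp=t['position'][:2]-r
    print('tcp off: back',dp@y,'lat',dp@np.array([y[1],-y[0]]),'yaw',t['tool_rot'][2]-np.pi/2)
    return m[:2],th
E
python3 -c "
from h import *
front([(581,136),(538,397)],5.5,(215,165))"
```

```text
w 0.1510610406385627 front [ 0.55213253 -0.20986231] th -0.14259202517542505 centre [ 0.56989619 -0.08613094] rear [0.58765986 0.03760044]
tcp off: back 0.008963047071775487 lat 0.0015842739989384395 yaw -0.15692445064488814
```

Call:
carry_out(
  series=[
    [-0.008,0,0,0,0,0,80],
    [-0.016,0,0,0,0,0,80],
    [-0.024,0,0,0,0,0,80],
    [-0.032,0,0,0,0,0,80],
    [-0.04,0,0,0,0,0,80],
    [-0.048,0,0,0,0,0,80],
    [-0.056,0,0,0,0,0,80],
    [-0.064,0,0,0,0,0,80],
    [-0.072,0,0,0,0,0,80],
    [-0.08,0,0,0,0,0,80],
  ],
)

```text
clock: 7.48
position: [0.5781, -0.0323, -0.0017]
tool_rot: [-3.142, 0.0, 1.415]
force: [0.6, 2.6, 1.7]
grip_width: 0.0585
```

```bash
python3 -c "
from h import *
im,d=imaging.grab_frame('top');cv2.imwrite('pics/t4.png',cv2.resize(im[165:275,250:390],None,fx=5.5,fy=5.5,interpolation=cv2.INTER_CUBIC))
print(telemetry.observe()['force'])
"
```

```text
[-0.08022695  0.02854361  0.7089754 ]
```

View pics/t4.png

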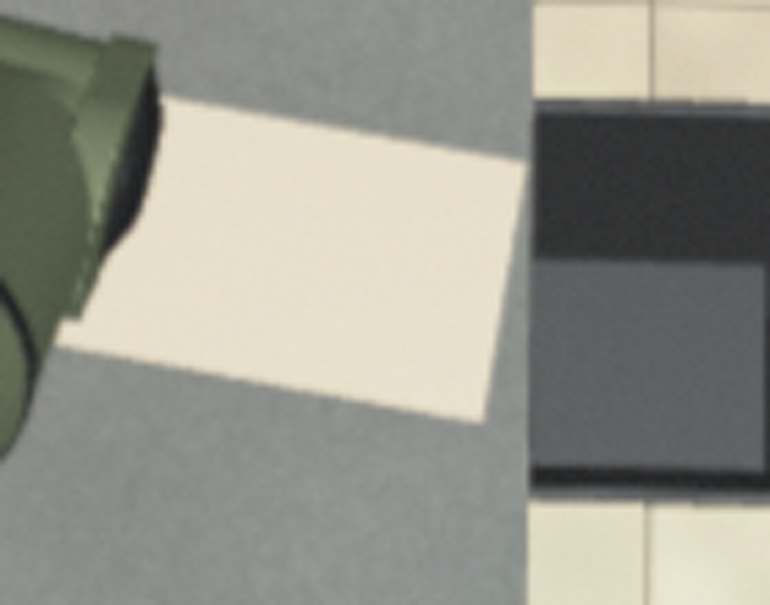

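The front corners are at (525,160) and (484,423), just short of the table edge.

Run:
```python
from h import *
m,th=front([(525,160),(484,423)],5.5,(250,165))
s=telemetry.observe()
th=(-0.157+th)/2; yb=lambda t:np.array([-np.sin(t),np.cos(t)])
c=m+.125*yb(th); off=s['position'][:2]-(c+.125*yb(th))
# arc: centre moves along -y_board
D=c[1]+.2295; N=9
loc=np.array([off@np.array([np.cos(th),np.sin(th)]),off@yb(th)])
p=c.copy()
for k in range(1,N+1):
    t=th*(1-k/N); tm=th*(1-(k-.5)/N); p=p-yb(tm)*(D/N/np.cos(tm))
    R=np.array([[np.cos(t),-np.sin(t)],[np.sin(t),np.cos(t)]])
    q=p+R@(loc+[0,.125])
    print(p,q,rel([*q,s['position'][2]],t+np.pi/2+(s['tool_rot'][2]-np.pi/2-th)*(1-k/N)))
```

```text
w 0.15181725485283898 front [ 0.5399739  -0.28817765] th -0.13947424385104215 centre [ 0.55735172 -0.16439149] rear [ 0.57472953 -0.04060534]
tcp off: back 0.007337424084642219 lat 0.0021388602272662243 yaw -0.15710761936351147
[ 0.55741874 -0.17176535] [ 0.5746919  -0.04055106] [-0.0073 -0.0021  0.      0.      0.0008 -0.0175]
[ 0.55652267 -0.17898218] [ 0.57163239 -0.0475012 ] [-0.0147 -0.004   0.      0.      0.0008 -0.0349]
[ 0.55574707 -0.18619902] [ 0.56868924 -0.05448701] [-0.022  -0.0058  0.      0.      0.0008 -0.0524]
[ 0.55509151 -0.19341585] [ 0.56586262 -0.06150854] [-0.0294 -0.0075  0.      0.      0.0008 -0.0698]
[ 0.55455563 -0.20063268] [ 0.56315275 -0.06856587] [-0.0368 -0.0091  0.      0.      0.0008 -0.0873]
[ 0.55413913 -0.20784951] [ 0.56055995 -0.07565902] [-0.0442 -0.0105  0.      0.      0.0008 -0.1047]
[ 0.55384179 -0.21506634] [ 0.55808456 -0.08278803] [-0.0516 -0.0118  0.      0.      0.0008 -0.1222]
[ 0.55366346 -0.22228317] [ 0.55572701 -0.08995292] [-0.0591 -0.0131  0.     -0.      0.0008 -0.1397]
[ 0.55360402 -0.2295    ] [ 0.55348781 -0.09715371] [-6.650e-02 -1.410e-02  1.000e-04 -0.000e+00  8.000e-04 -1.571e-01]
```

Call:
carry_out(
  series=[
    [-0.007,-0.002,0,0,0,-0.0175,80],
    [-0.0145,-0.004,0,0,0,-0.035,80],
    [-0.022,-0.006,0,0,0,-0.053,80],
    [-0.029,-0.0075,0,0,0,-0.07,80],
    [-0.037,-0.009,0,0,0,-0.088,80],
    [-0.044,-0.0105,0,0,0,-0.106,80],
    [-0.051,-0.012,0,0,0,-0.124,80],
    [-0.057,-0.013,0,0,0,-0.142,80],
    [-0.06,-0.0135,0,0,0,-0.15,80],
  ],
)

```text
clock: 8.65
position: [0.5553, -0.0894, -0.0017]
tool_rot: [-3.141, 0.0, 1.565]
force: [-0.8, 1.9, 1.0]
grip_width: 0.0588
```

```bash
python3 -c "
from h import *
im,d=imaging.grab_frame('top');cv2.imwrite('pics/t5.png',cv2.resize(im[165:275,250:390],None,fx=5.5,fy=5.5,interpolation=cv2.INTER_CUBIC))
im,d=imaging.grab_frame('scene');cv2.imwrite('pics/s5.png',im)
"
```

```text
(no output)
```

View pics/t5.png

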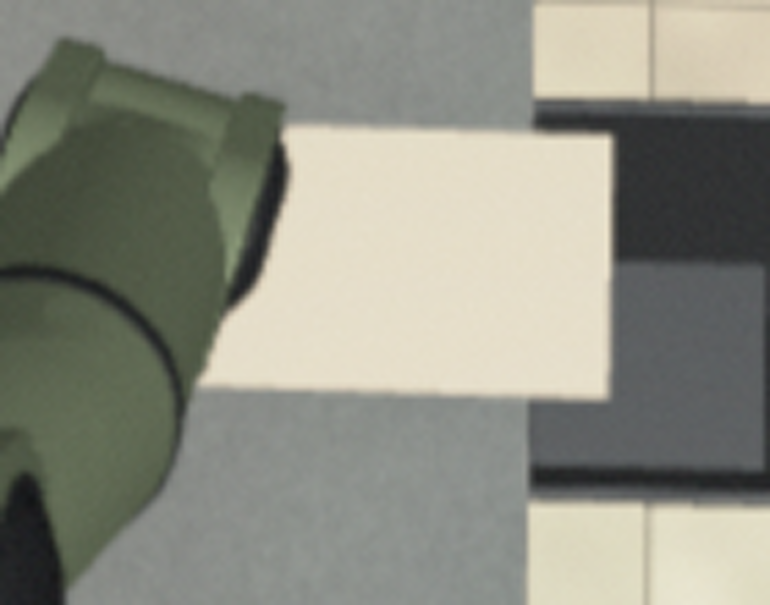

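View pics/s5.png

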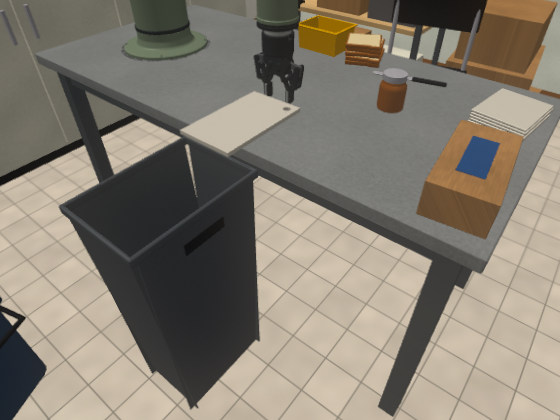

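The board is now square and overhanging. The front corners are at (613,132) and (609,400) in the crop.

Run:
```python
from h import *
m,th=front([(613,132),(609.5,400)],5.5,(250,165))
print('edge',pix2w('top',(np.array([(531.5,100),(529,400)])+.5)/5.5-.5+np.array((250,165)),0))
```

```text
w 0.15296509060087277 front [ 0.55613613 -0.34859245] th -0.0029465870379753495 centre [ 0.55650445 -0.223593  ] rear [ 0.55687277 -0.09859354]
tcp off: back 0.009112819584220715 lat -0.0014822626855698433 yaw -0.006256995598238779
edge [[ 0.65140709 -0.30323939  0.        ]
 [ 0.47885604 -0.30409176  0.        ]]
```

The overhang is about 45 mm, it is square, and x is about 15 mm from the mouth centre. I'll push 5 mm more, then back off and lift.

Call:
carry_out(
  series=[
    [-0.002,0,0,0,0,0,80],
    [-0.004,0,0,0,0,0,80],
    [-0.005,0,0,0,0,0,80],
    [-0.005,0,0,0,0,0,80],
    [0.01,0,0,0,0,0,80],
    [0.03,0,0,0,0,0,80],
    [0.03,0,-0.05,0,0,0,80],
    [0.03,0,-0.1,0,0,0,80],
    [0.06,0,-0.15,0,0,0,80],
    [0.12,0,-0.2,0,0,0,80],
  ],
)

```text
clock: 10.0
position: [0.5562, 0.0198, 0.1904]
tool_rot: [3.14, 0.0, 1.563]
force: [0.7, 0.4, -1.5]
grip_width: 0.0585
```

Call:
carry_out(
  series=[
    [0.05,0,0,0,0,0,80],
    [0.1,0,0,0,0,0,80],
    [0.15,0,0,0,0,0,80],
    [0.15,0,0,0,0,0,80],
  ],
)

```text
clock: 10.5
position: [0.5559, 0.1743, 0.1879]
tool_rot: [-3.141, -0.001, 1.571]
force: [0.4, -0.6, -0.7]
grip_width: 0.0586
```

```bash
python3 -c "
from h import *
im,d=imaging.grab_frame('top');cv2.imwrite('pics/t6.png',cv2.resize(im[165:265,245:385],None,fx=5.5,fy=5.5,interpolation=cv2.INTER_CUBIC));cv2.imwrite('pics/t6f.png',im)
im,d=imaging.grab_frame('scene');cv2.imwrite('pics/s6.png',im)
"
```

```text
(no output)
```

View pics/t6.png

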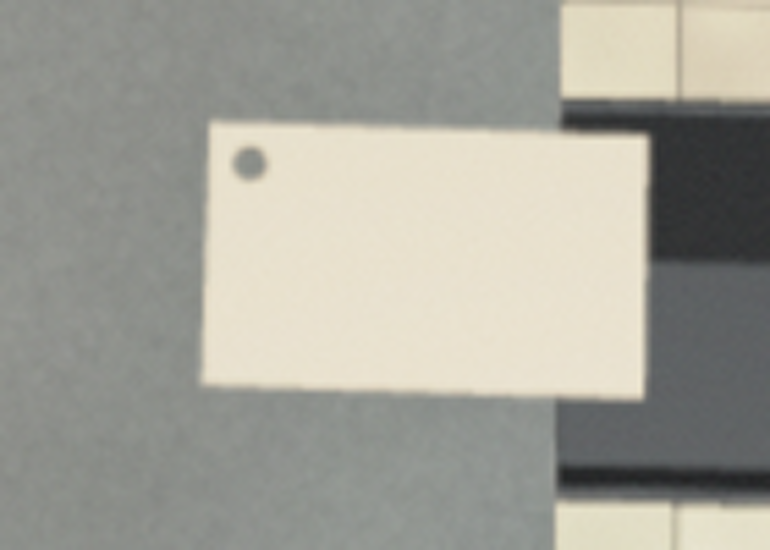

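View pics/s6.png

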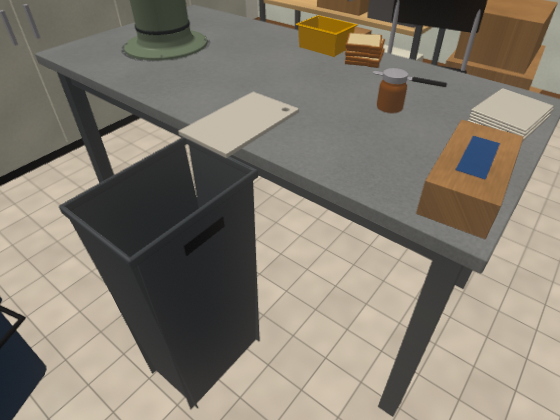

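View pics/t6f.png

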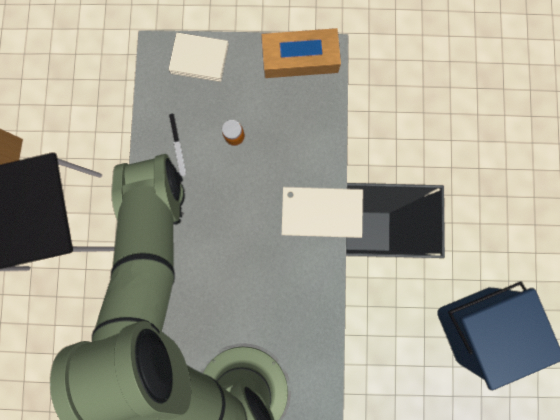

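The board is free, with corners at (209,121), (650,133), (645,400) and (202,385). The edge is at column 561 (top) to 555.5 (bottom). The scene view shows the bystanders unmoved.

Run:
```python
from h import *
np.set_printoptions(precision=4,suppress=True)
f=lambda p:(np.array(p)+.5)/5.5-.5+np.array((245,165))
w=pix2w('top',f([(209,121),(650,133),(645,400),(202,385)]),.01)
print(w,'front',(w[1]+w[2])/2,'centre',w.mean(0),'front from centre y',w.mean(0)[1]-.125)
d=(w[0]+w[3]-w[1]-w[2]); print('yaw',np.arctan2(-d[0],d[1]), 'len',np.linalg.norm(d)/2)
print('edge',pix2w('top',f([(561,50),(555.5,530)]),0)[:,1])
a=cv2.imread('pics/scene0.png').astype(int);b=cv2.imread('pics/s6.png').astype(int)
D=abs(a-b).max(2)
for n,(x0,x1,y0,y1) in dict(tub=(295,345,10,55),bread=(345,385,30,68),jar=(370,410,65,115),knife=(410,450,70,90)).items(): print(n,(D[y0:y1,x0:x1]>50).sum())
```

```text
[[ 0.6324 -0.1021  0.01  ]
 [ 0.6322 -0.3543  0.01  ]
 [ 0.4798 -0.3529  0.01  ]
 [ 0.4815 -0.1023  0.01  ]] front [ 0.556  -0.3536  0.01  ] centre [ 0.5565 -0.2279  0.01  ] front from centre y -0.3528876013370892
yaw -0.003957559809126005 len 0.2513736419806048
edge [-0.304  -0.3046]
tub 0
bread 0
jar 0
knife 0
```

```bash
python3 -c "
from workcell import ticket; print(ticket.job_done())"
```

```text
the job is handed in; nothing more can be done
None
```

I pushed the board from its rear end with both fingertips, straight along its own axis and then along a gentle arc to square it up. I then backed off, lifted clear and handed the job in at about 10.5 s on the robot's clock. The hand-in gave no verdict.

My last checks, with the arm clear of the board:

| Check | Measured | Allowed |
|---|---|---|
| Front end past the table edge | about 49 mm | 38–62 mm |
| Offset from the bin mouth's centre along the edge | about +14.5 mm | within ±35 mm |
| Squareness to the edge | about 0.004 rad | under 0.1 rad |

- **Flatness:** the board looked flat in the pictures, and its measured size came out at 251 by about 152 mm against the true 250 by 150 mm.
- **Bystanders:** the bread, tub, jar and knife showed no change between the first and last scene pictures.
- **Disagreement:** the one mismatch was the bin's rim, measured at about 236 mm along the edge against the true 240 mm, too small to affect the placing.

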